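# Swap the odd block and bridge the fixture over the joint

### The job

The tall steel block stands by mistake on the dark build plate, in the place of a low block that stands on the black rubber store pad. Swap the two, so that both low blocks lie on the build plate, one in each outlined place, and the tall block stands inside the outline of the store pad (the cork mat is free for setting one aside on the way). Then lay the aluminium fixture block on top of the two low blocks, dowels up, lengthwise with the plate and centred across the joint between them like a brick in the next course; leave everything square to its place.

Things in the scene. Friction and masses are not known exactly. Their poses are not given: they have to be found in the camera images.
- build_plate: dark steel plate fixed flat on the bench, 64 x 184 x 8 mm (x, y, z), with two white-outlined places end to end. Origin: centre of its underside; y along its length, z up. The places are centred at y = -43.5 mm and y = +43.5 mm (x = 0) on its top, which is at z = 8 mm; a block goes there with its long side along the plate's y, and 12 mm of joint stay between the two blocks. At the start one place (either) holds the tall block, the other a low block.
- store_pad: black rubber pad fixed flat on the bench, 70 x 95 x 6 mm, with one white-outlined place at its centre. Origin: centre of its underside; y along its length, z up, top at z = 6 mm. A block stands there with its long side along the pad's y. At the start it holds low_block_2.
- cork_mat: empty brown cork mat fixed flat on the bench, 80 x 105 x 4 mm. Origin: centre of its underside; y along its length, z up, top at z = 4 mm. A free spot that may be used on the way.
- low_block_1: low steel setup block, 50 x 75 x 30 mm (x, y, z), with six small holes through it from top to bottom. Origin: centre of its underside; y along its length, z up. Starts on the build plate, in either place. Identical to low_block_2 and interchangeable with it. About 0.45 kg.
- low_block_2: the other low steel setup block, identical: 50 x 75 x 30 mm with six small holes. Origin: centre of its underside; y along its length, z up. Starts on the store pad. About 0.45 kg.
- tall_block: tall steel setup block, 50 x 75 x 45 mm (x, y, z), with one large 28 mm hole through its middle from top to bottom. Origin: centre of its underside; y along its length, z up. Starts on the build plate, in either place. About 0.6 kg.
- fixture_block: pale aluminium fixture block with small dark screw holes, 50 x 80 x 25 mm (x, y, z), with two upright dowels of 8 mm diameter on its top at y = -14 and +14 mm, 37 mm high in all. Origin: centre of its underside; y along its length, z up. Starts on the bare bench. About 0.34 kg.
Mind the look-alikes: they are no part of the job. Leave any yellow look-alike of the fixture_block alone.

How it is judged:
At the end, for the whole second after the job is handed in: Low blocks flat in the two plate places (10 mm along and across), fixture block dowels up on both, centred on the plate (12 mm), tall block on the store pad (12 mm); all lengthwise within 10 degrees, upright within 3, resting on their support within 3 mm, released and at rest (((x of low_block_1 in the frame of build_plate between -0.01 and 0.01 m and y of low_block_1 in the frame of build_plate between 0.0335 and 0.0535 m and z of low_block_1 in the frame of build_plate between 0.005 and 0.011 m and angle between the y axis of each of low_block_1, low_block_2 and the y axis of build_plate, either way round below 0.17 rad and angle between each of low_block_1, low_block_2's own z axis and vertical below 0.06 rad and x of low_block_2 in the frame of build_plate between -0.01 and 0.01 m and y of low_block_2 in the frame of build_plate between -0.0535 and -0.0335 m and z of low_block_2 in the frame of build_plate between 0.005 and 0.011 m) or (x of low_block_1 in the frame of build_plate between -0.01 and 0.01 m and y of low_block_1 in the frame of build_plate between -0.0535 and -0.0335 m and z of low_block_1 in the frame of build_plate between 0.005 and 0.011 m and angle between the y axis of each of low_block_1, low_block_2 and the y axis of build_plate, either way round below 0.17 rad and angle between each of low_block_1, low_block_2's own z axis and vertical below 0.06 rad and x of low_block_2 in the frame of build_plate between -0.01 and 0.01 m and y of low_block_2 in the frame of build_plate between 0.0335 and 0.0535 m and z of low_block_2 in the frame of build_plate between 0.005 and 0.011 m)) and x of fixture_block in the frame of build_plate between -0.012 and 0.012 m and y of fixture_block in the frame of build_plate between -0.012 and 0.012 m and z of fixture_block in the frame of build_plate between 0.035 and 0.041 m and angle between the y axis of fixture_block and the y axis of build_plate, either way round below 0.17 rad and angle between each of fixture_block, tall_block's own z axis and vertical below 0.06 rad and x of tall_block in the frame of store_pad between -0.012 and 0.012 m and y of tall_block in the frame of store_pad between -0.012 and 0.012 m and z of tall_block in the frame of store_pad between 0.003 and 0.009 m and angle between the y axis of tall_block and the y axis of store_pad, either way round below 0.17 rad and linear speed of each of low_block_1, low_block_2, tall_block, fixture_block below 0.02 m/s and angular speed of each of low_block_1, low_block_2, tall_block, fixture_block below 0.2 rad/s); the robot touches nothing.
It also fails if it takes over 109 s, if anything falls off the work surface, if the arm or the gripper's body presses on something with over 40 N, if the wrist force passes 120 N, or if a joint passes its speed limit or range.

### The arm

A 6-joint arm with a two-finger parallel gripper is mounted at the origin on a cart in front of the work surface, level with it; the furniture and walls round the work are solid. World frame = base frame: x ahead of the robot, y to its left, z up, the work surface at z = 0. Lengths are in m, angles in rad, forces in N, time in s.
With the tool pointing down it reaches from about 0.425 to 0.925 m from the base axis. Payload 12.5 kg.
Tool frame: the origin (TCP) lies at the very end of the fingers, on their centre line; the grasp point (between the pads) lies 19 mm behind it (bot.grasp_offset is the z of the grasp point in the tool frame, in m); z points along the fingers, y is the line along which they close (so a half turn about z gives the same grasp; the last joint's range is limited). The gripper opens to 85 mm and grips with 20 to 120 N. Pads are 22 mm wide; open, the fingers measure 114 mm over their backs; the gripper's body (76 mm by 85 mm) begins 54 mm behind the grasp point. The pads swing forward as they close: fully open they stand 13 mm farther back than shut.
Start: joints at [1.154, 0.491, 1.559, -0, 1.092, -0.106], TCP at [0.191, 0.595, 0.231] pointing down, gripper open.
Joint ranges: [-3.1, 3.1], [-0.84, 2.19], [0.05, 2.79], [-1.13, 4.28], [0.06, 2.93], [-2.69, 2.69]. Speed limits (rad/s): [2.22, 2.22, 2.79, 3.14, 3.14, 3.14].

### API

Orientations are given as a unit quaternion [w, x, y, z].
In Python, from plant import bot gives the robot as it stands.
- The arm moves only by the tool carry_out, never from a script. Its argument "rows" is one flat list of numbers, 7 for each row, row after row: the shift along the world's x, y, z as a fraction of full scale, then the turn, a rotation vector about the world's x, y, z as a fraction of full scale, then the gripper command: -1 is shut, 1 is fully open, values between are in proportion. A call has 1 to 20 rows; each row is the pose to reach, as a shift and turn from the pose commanded when the call began, turning the shorter way round; what a row does not reach only later rows make up. Full scale, the value 1, is 100 mm for a shift and 2 pi rad for a turn. A row lasts 1/10 s, in which the tool goes at most 50 mm and 8.59 degrees, less where a joint would pass 70% of its speed; a pose out of reach is approached as far as the arm can. A call with a number of a shift or a turn outside -1 to 1 is refused whole. A call with a gripper value outside its range is refused whole. The fingers move at their own pace and stop on an object; the grip force is fixed at half the most. Time passes only in rows, so rows that repeat a pose let the fingers close. It gives the time, the measured TCP pose, the force, the opening and the grip force at its end, in the units of the state.
- bot.observe(): the state, without advancing time (a new reading comes with each control period).
- bot.grab_frame(name): name is "scene" or "top" or "wrist"; returns the picture (400x640x3 uint8, red, green, blue); there is no depth.
- bot.camera_info(name): a dict with "vfov" (degrees; the focal length in pixels is half the picture's height over the tangent of half this angle, whatever the lens; pixels are square), "cx", "cy" (the principal point, pixels), "extrinsics" (4x4, takes a point from camera to world coordinates); the wrist camera has in their place "mount" (4x4, takes a point from camera to tool coordinates, whose origin is the TCP and whose axes are the flange's). Camera axes: x right, y down, z forward; pixel columns grow to the right and rows downward; lengths in m; the calibration is good to about 2 mm. The wrist camera is an equidistant fisheye: a pixel r from the principal point sees the ray r / f radians off the axis. A picture is of the moment at which its call begins: read the wrist's pose just before it. camera_info takes no time and is no camera call.
- bot.job_done(): hands the job in; it is judged then, once.
The state is a dict: "time": time; "joints": joint angles; "qd": joint speeds; "tau": joint torques, N m; "eef_pos": TCP position; "eef_rot": TCP orientation; "ft_force": force on the tool from outside, world axes, zero at the start; "wrist_torque": the same for the moment, N m; "finger_gap": finger opening in m; "grip_force": force on a finger pad.
Only numpy, scipy, OpenCV 4.12 (cv2) and the standard library are available. Lean on these libraries where they do the work, as an engineer would, in place of code of your own. Each camera call takes 0.05 s, during which the arm holds its last target. There are 200 camera calls.

## Working session

There is one attempt and no reset: what is moved stays moved. The work goes in short steps, Python scripts to look and compute and a tool call to move; the robot and the scene stay as the last step left them, time stands still between calls to the robot, and variables do not carry over. Pictures are saved under pics/ and viewed, at most 14 in all, crops included, and the job is handed in when it is done.

Besides the shell and the picture viewer there is one more tool, called after ">>>" as name(argument=value, ...) on one line, values as JSON. carry_out: Moves the arm, as the interface text tells. Its arguments: {"type":"object","properties":{"rows":{"type":"array","items":{"type":"number"}}},"required":["rows"]}

```bash
mkdir -p pics; ls; python3 - <<'E'
from plant import bot
import cv2,numpy as np
s=bot.observe();print({k:np.round(v,3).tolist() for k,v in s.items()})
for n in("scene","top","wrist"):
    cv2.imwrite(f"pics/{n}0.png",bot.grab_frame(n)[:,:,::-1]);c=bot.camera_info(n);print(n,c)
E
```

```text
pics
{'time': 0.0, 'joints': [1.154, 0.492, 1.559, 0.0, 1.092, -0.106], 'qd': [0.0, -0.001, -0.001, 0.0, -0.001, 0.0], 'tau': [-0.001, -61.842, -26.158, -0.0, 0.004, -0.0], 'eef_pos': [0.191, 0.595, 0.231], 'eef_rot': [-0.0, 0.155, 0.988, -0.001], 'ft_force': [0.216, -0.22, 0.146], 'wrist_torque': [0.016, 0.027, 0.006], 'grip_force': 0.0, 'finger_gap': 0.085}
scene {'vfov': 50.8541601563215, 'cx': 320.8653448294337, 'cy': 196.31888742955817, 'extrinsics': array([[ 0.38711695, -0.70945827,  0.58890528, -0.07424546],
       [-0.92190637, -0.28734257,  0.25985168, -0.00743126],
       [-0.01513637, -0.64350851, -0.76528928,  0.77821658],
       [ 0.        ,  0.        ,  0.        ,  1.        ]])}
top {'vfov': 44.50124832563377, 'cx': 325.93674800415414, 'cy': 197.97039446268852, 'extrinsics': array([[-0.01423905, -0.99341635,  0.11367152,  0.40701615],
       [-0.99989021,  0.01368026, -0.00569442,  0.27000058],
       [ 0.00410188, -0.11374012, -0.99350207,  1.15649634],
       [ 0.        ,  0.        ,  0.        ,  1.        ]])}
wrist {'vfov': 65.70646984690485, 'cx': 318.8599535052826, 'cy': 199.26371160674347, 'mount': array([[-8.37197039e-04, -9.55905433e-01, -2.93673461e-01,
         7.47349798e-02],
       [ 9.99999122e-01, -4.98488907e-04, -1.22819423e-03,
        -1.07260970e-03],
       [ 1.02764457e-03, -2.93674231e-01,  9.55905011e-01,
        -1.43287676e-01],
       [ 0.00000000e+00,  0.00000000e+00,  0.00000000e+00,
         1.00000000e+00]])}
```

View pics/top0.png

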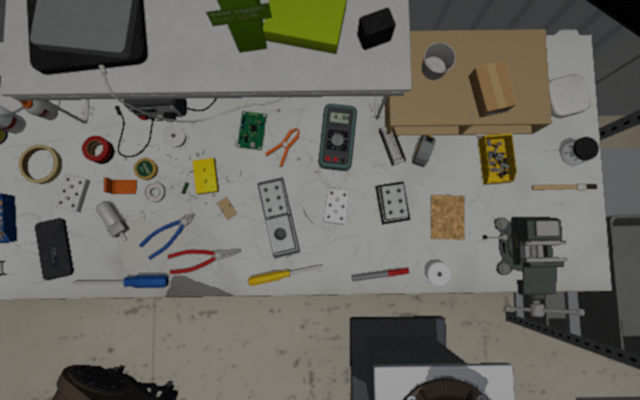

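View pics/scene0.png

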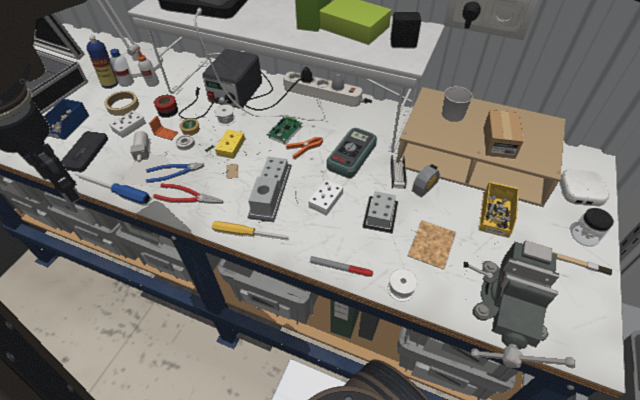

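```bash
python3 - <<'E'
import cv2,numpy as np
t=cv2.imread("pics/top0.png");s=cv2.imread("pics/scene0.png")
r=lambda im,y0,y1,x0,x1,k:cv2.resize(im[y0:y1,x0:x1],None,fx=k,fy=k,interpolation=cv2.INTER_CUBIC)
a=r(t,165,265,240,480,3.3)
b=r(s,150,260,240,400,3);c=r(s,90,200,100,200,3)
o=np.zeros((600,800,3),np.uint8)
a=a[:,:792];o[:a.shape[0]-60,:a.shape[1]]=a[:270]
b=b[:330,:480];o[270:600,:480]=b;o[270:600,490:790]=c[:330,:300]
cv2.imwrite("pics/z.png",o)
E
```

```text
(no output)
```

View pics/z.png

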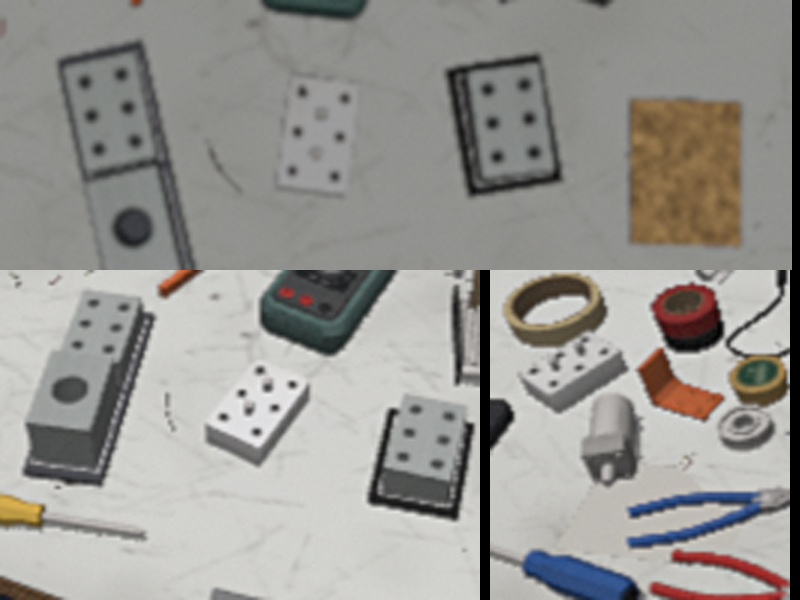

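```bash
cat >h.py <<'E'
import numpy as np,cv2
from plant import bot
from scipy.spatial.transform import Rotation as R
def rot(q): return R.from_quat(np.r_[q[1:],q[0]])
def cast(name,uv,z,st=None):
    """pixels -> world points on plane z"""
    c=bot.camera_info(name);f=200/np.tan(np.radians(c["vfov"])/2)
    d=(np.atleast_2d(uv).astype(float)-[c["cx"],c["cy"]])/f
    if name=="wrist":
        r=np.linalg.norm(d,axis=1,keepdims=True)+1e-12
        d=np.c_[d/r*np.sin(r),np.cos(r)]
        T=np.eye(4);T[:3,:3]=rot(st["eef_rot"]).as_matrix();T[:3,3]=st["eef_pos"];T=T@c["mount"]
    else: d=np.c_[d,np.ones(len(d))];T=c["extrinsics"]
    d=d@T[:3,:3].T;o=T[:3,3]
    return (o+d*((z-o[2])/d[:,2:]))[:,:2]
def rect(p):
    """min area rect of world points mm: centre, (short,long), angle of long side deg from x in (0,180)"""
    (c,(w,h),a)=cv2.minAreaRect((np.asarray(p)*1000).astype(np.float32))
    if w>h: w,h=h,w
    else: a+=90
    return np.round(c,1),np.round((w,h),1),round(a%180,1)
E
python3 - <<'E'
from h import *
t=cv2.imread("pics/top0.png");g=cv2.cvtColor(t,cv2.COLOR_BGR2GRAY);hsv=cv2.cvtColor(t,cv2.COLOR_BGR2HSV)
print("bench",g[230,350],hsv[230,350],"fix",g[190:222,328:346].mean(),"far",g[185:205,65:80].mean(),"low",g[193:203,385:400].mean())
def comp(m,seed,z,nm):
    n,l,s,_=cv2.connectedComponentsWithStats(m.astype(np.uint8))
    ys,xs=seed; ids=l[ys-4:ys+5,xs-4:xs+5].ravel();ids=ids[ids>0]
    if not len(ids): print(nm,"none");return
    i=np.bincount(ids).argmax();yy,xx=np.where(l==i)
    print(nm,s[i].tolist(),rect(cast("top",np.c_[xx,yy],z)))
comp(g>g[190:222,328:346].max()-40 if 0 else g>185,(205,336),.025,"fix")
comp(g>185,(193,73),.025,"far")
comp((hsv[...,1]>80)&(hsv[...,0]<25),(217,448),.004,"cork")
P=lambda pts,z:np.round(cast("top",pts,z)*1000,1).tolist()
print("approx px->world plate",P([(279,217),(271,193),(283,235),(393,202),(336,205),(73,193),(205,175)],.03))
E
```

```text
bench 147 [ 40   5 148] fix 146.63194444444446 far 130.78666666666666 low 124.44
fix none
far none
cork [431, 195, 33, 44, 1417] (array([490.7, -22.5]), array([ 76.1, 102.6]), 177.8)
approx px->world plate [[493.2, 372.5], [549.3, 390.9], [451.6, 363.5], [524.4, 108.2], [519.2, 240.5], [555.6, 849.4], [593.6, 544.5]]
```

>>> carry_out(rows=[0.5,-0.5,0,0,0,0,1,1,-1,0,0,0,0,1,1,-1,0,0,0,0.02,1,1,-1,0,0,0,0.04,1,1,-1,0,0,0,0.06,1])

```text
time: 0.65
eef_pos: [0.2922, 0.4941, 0.2313]
eef_rot: [-0.0, -0.034, 0.999, -0.0]
ft_force: [0.4, 0.6, 0.2]
finger_gap: 0.0854
grip_force: 0.0
```

>>> carry_out(rows=[0.5,-0.5,0,0,0,0,1,1,-1,0,0,0,0.02,1,1,-1,0,0,0,0.033,1,1,-1,0,0,0,0.033,1])

```text
time: 1.05
eef_pos: [0.3939, 0.3922, 0.2311]
eef_rot: [0.0, -0.136, 0.991, -0.0]
ft_force: [-0.6, 0.6, 0.2]
finger_gap: 0.0852
grip_force: 0.0
```

>>> carry_out(rows=[0.4,-0.4,0,0,0,0,1,0.6,-0.8,0,0,0,0,1,0.6,-0.8,0,0,0,0,1,0.6,-0.8,0,0,0,0,1,0.6,-0.8,0,0,0,0,1,0.6,-0.8,0,0,0,0,1])

```text
time: 1.65
eef_pos: [0.4504, 0.3162, 0.2313]
eef_rot: [-0.0, -0.137, 0.991, 0.0]
ft_force: [-0.4, 0.3, 0.4]
finger_gap: 0.0857
grip_force: 0.0
```

```bash
python3 - <<'E'
from h import *
import json
s=bot.observe();im=bot.grab_frame("wrist")[:,:,::-1]
cv2.imwrite("pics/w1.png",im);json.dump({k:np.asarray(s[k]).tolist() for k in("eef_pos","eef_rot")},open("w1.json","w"))
print(s["time"],s["eef_pos"],s["eef_rot"])
E
```

```text
1.65 [0.45037808 0.31615192 0.23130512] [-6.63330262e-05 -1.37085819e-01  9.90559168e-01  9.63461507e-05]
```

View pics/w1.png

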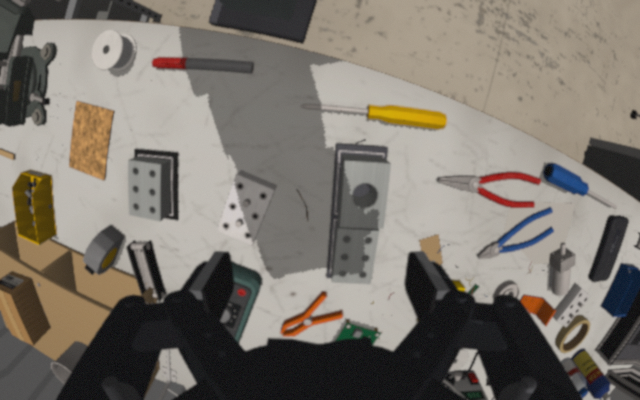

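```bash
cat >holes.py <<'E'
from h import *
def holes(name,im,st,roi,z,k=9,thr=25,amin=5,amax=60,n=6):
    """dark hole blobs in roi -> world centre mm, axis deg (long side), pixels"""
    g=cv2.cvtColor(im,cv2.COLOR_BGR2GRAY);x0,y0,x1,y1=roi;K=3
    g=cv2.resize(g[y0:y1,x0:x1],None,fx=K,fy=K,interpolation=cv2.INTER_CUBIC)
    b=cv2.morphologyEx(g,cv2.MORPH_BLACKHAT,cv2.getStructuringElement(cv2.MORPH_ELLIPSE,(k*K,k*K)))
    m,l,s,c=cv2.connectedComponentsWithStats((b>thr).astype(np.uint8))
    ok=[i for i in range(1,m) if amin*K*K<=s[i][4]<=amax*K*K and max(s[i][2:4])<1.8*min(s[i][2:4]) and s[i][0]>0 and s[i][1]>0]
    px=(c[ok]+.5)/K-.5+[x0,y0]; w=cast(name,px,z,st)*1000
    return px,w
E
python3 - <<'E'
from holes import *
import json
im=cv2.imread("pics/w1.png");st=json.load(open("w1.json"))
for nm,roi,z,kw in [("low1",(332,230,384,284),.038,{}),("tall",(342,163,388,228),.053,dict(k=31,amin=100,amax=700)),("low2",(129,156,171,218),.036,{}),("fix",(218,168,278,244),.025,{})]:
    px,w=holes("wrist",im,st,roi,z,**kw);print(nm,np.round(px).tolist(),np.round(w,1).tolist())
C=lambda p,z:rect(cast("wrist",p,z,st))
print("tall top",C([(345,161),(388,163),(383,231),(338,229)],.053))
print("low1",C([(338,230),(383,231),(376,285),(330,281)],.038))
print("low2",C([(130,157),(170,158),(169,219),(130,217)],.036))
print("cork",C([(77,101),(114,109),(106,179),(69,170)],.004))
print("fix",C([(240,170),(277,183),(252,243),(219,232)],.025))
r=lambda x0,y0,x1,y1,k:cv2.resize(im[y0:y1,x0:x1],None,fx=k,fy=k,interpolation=cv2.INTER_CUBIC)
o=np.zeros((600,800,3),np.uint8);o[:,:280]=r(325,142,395,292,4);o[:320,290:570]=r(120,144,190,224,4);o[320:600,290:530]=r(218,170,278,240,4);o[:360,580:780]=r(66,96,116,186,4)
cv2.imwrite("pics/w1z.png",o)
E
```

```text
low1 [[346.0, 239.0], [368.0, 240.0], [344.0, 257.0], [365.0, 258.0], [362.0, 274.0], [342.0, 273.0]] [[516.0, 367.3], [510.9, 393.2], [539.9, 372.0], [534.4, 397.7], [558.0, 402.1], [562.5, 377.1]]
tall [[365.0, 195.0], [374.0, 216.0]] [[454.8, 368.3], [475.6, 385.8]]
low2 [[135.0, 171.0], [152.0, 173.0], [135.0, 189.0], [152.0, 192.0], [136.0, 206.0], [152.0, 210.0]] [[504.6, 88.9], [501.7, 114.7], [528.4, 91.6], [525.6, 117.4], [552.3, 94.3], [549.4, 120.1]]
fix [[240.0, 186.0], [263.0, 196.0], [248.0, 201.0], [232.0, 206.0], [255.0, 216.0], [240.0, 221.0], [226.0, 226.0], [247.0, 235.0]] [[490.7, 228.2], [495.0, 258.0], [506.6, 241.5], [518.3, 224.1], [522.9, 253.9], [534.9, 237.3], [546.3, 220.1], [550.8, 249.7]]
tall top (array([457. , 368.2]), array([51.8, 78.4]), 12.5)
low1 (array([539.2, 386.9]), array([60.1, 76.5]), 13.7)
low2 (array([523.6, 111.6]), array([61.9, 87.4]), 6.6)
cork (array([493.1, -23.3]), array([ 81.9, 109.7]), 179.3)
fix (array([516.6, 242. ]), array([46.5, 89.1]), 172.4)
```

View pics/w1z.png

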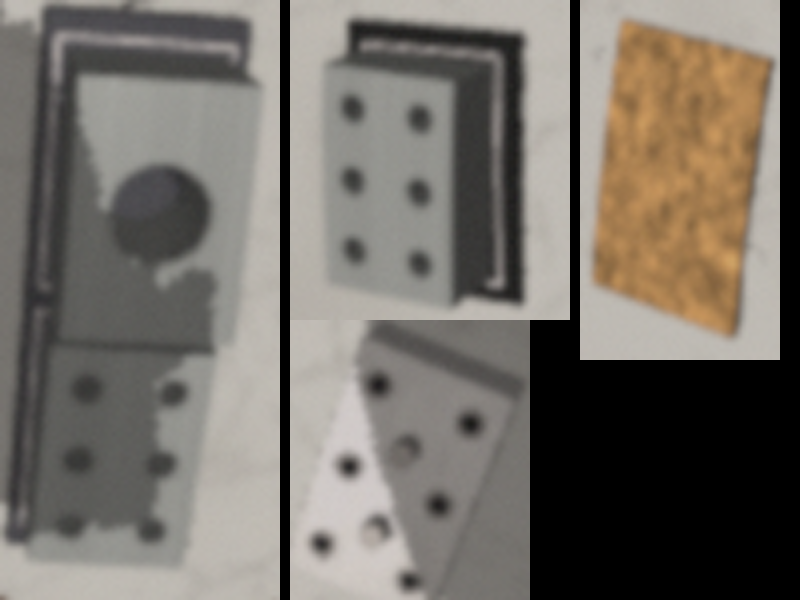

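```bash
python3 - <<'E'
from h import *
import json
st=json.load(open("w1.json"))
for nm,p,z in [("plate",[(336.2,144),(387.5,147),(327,277.5)],.008),("pad",[(178.2,219.7),(178.7,152.7),(134.5,149)],.006),("cork",[(76.5,101),(114.7,111),(104.7,180),(69.2,166)],.004)]:
    w=cast("wrist",p,z,st)*1000;print(nm,w.round(1).tolist(), [(round(float(np.hypot(*d)),1),round(float(np.degrees(np.arctan2(d[1],d[0]))),1)) for d in np.diff(w,axis=0)],"diag centres",((w[0]+w[2])/2).round(1),((w[1]+w[2])/2).round(1))
E
```

```text
plate [[414.7, 326.1], [400.4, 386.8], [591.6, 366.1]] [(62.3, 103.3), (192.3, -6.2)] diag centres [503.2 346.1] [496.  376.5]
pad [[567.4, 147.4], [475.5, 134.8], [486.1, 65.5]] [(92.7, -172.2), (70.1, -81.3)] diag centres [526.7 106.5] [480.8 100.1]
cork [[438.4, -60.6], [441.3, 20.2], [544.3, 14.6], [540.9, -64.7]] [(80.8, 87.9), (103.1, -3.1), (79.4, -92.4)] diag centres [491.3 -23. ] [492.8  17.4]
```

>>> carry_out(rows=[0.4,-0.4,-0.2,0,0,-0.01,1,0.766,-0.8,-0.4,0,0,-0.0257,1,0.766,-1,-0.6,0,0,-0.0257,1,0.766,-1,-0.6,0,0,-0.0257,1])

```text
time: 2.1
eef_pos: [0.5276, 0.2126, 0.1683]
eef_rot: [-0.002, -0.055, 0.998, -0.001]
ft_force: [0.2, 0.1, -0.0]
finger_gap: 0.0855
grip_force: 0.0
```

>>> carry_out(rows=[0,-0.4,-0.2,0,0,0,1,0,-0.8,-0.4,0,0,0,1,0,-1,-0.7,0,0,0,1,0,-1,-0.8,0,0,0,1,0,-1,-0.8,0,0,0,1,0,-1,-0.8,0,0,0,1])

```text
time: 2.7
eef_pos: [0.5281, 0.1165, 0.0921]
eef_rot: [0.0, -0.057, 0.998, 0.0]
ft_force: [-0.6, 1.7, 0.7]
finger_gap: 0.0855
grip_force: 0.0
```

>>> carry_out(rows=[0,-0.12,0,0,0,0,1,0,-0.12,-0.25,0,0,0,1,0,-0.12,-0.5,0,0,0,1,0,-0.12,-0.7,0,0,0,1,0,-0.12,-0.81,0,0,0,1,0,-0.12,-0.81,0,0,0,1,0,-0.12,-0.81,0,0,0,-1,0,-0.12,-0.81,0,0,0,-1,0,-0.12,-0.81,0,0,0,-1,0,-0.12,-0.81,0,0,0,-1,0,-0.12,-0.81,0,0,0,-1,0,-0.12,-0.81,0,0,0,-1,0,-0.12,-0.81,0,0,0,-1,0,-0.12,-0.81,0,0,0,-1])

```text
time: 4.1
eef_pos: [0.5282, 0.1033, 0.0117]
eef_rot: [0.001, -0.056, 0.998, 0.0]
ft_force: [-1.6, 2.1, 8.3]
finger_gap: 0.0491
grip_force: 62.5
```

>>> carry_out(rows=[0,0,0.2,0,0,0,-1,0,0,0.5,0,0,0,-1,-0.1,-0.25,0.6,0,0,0,-1,-0.25,-0.6,0.6,0,0,0,-1,-0.36,-1,0.6,0,0,0,-1,-0.36,-1,0.6,0,0,0,-1])

```text
time: 4.7
eef_pos: [0.4906, -0.0, 0.0709]
eef_rot: [-0.0, -0.054, 0.999, -0.0]
ft_force: [0.8, 0.8, -3.8]
finger_gap: 0.049
grip_force: 64.2
```

>>> carry_out(rows=[0,-0.15,0,0,0,0,-1,0,-0.26,0,0,0,0,-1,0,-0.26,-0.25,0,0,0,-1,0,-0.26,-0.45,0,0,0,-1,0,-0.26,-0.55,0,0,0,-1,0,-0.26,-0.6,0,0,0,-1,0,-0.26,-0.6,0,0,0,-1,0,-0.26,-0.6,0,0,0,-1])

```text
time: 5.5
eef_pos: [0.4921, -0.0228, 0.0108]
eef_rot: [0.0, -0.056, 0.998, -0.0]
ft_force: [0.7, 0.5, -3.7]
finger_gap: 0.049
grip_force: 64.3
```

>>> carry_out(rows=[0,0,-0.015,0,0,0,-1,0,0,-0.015,0,0,0,0,0,0,-0.015,0,0,0,1,0,0,-0.015,0,0,0,1,0,0,-0.015,0,0,0,1,0,0,-0.015,0,0,0,1,0,0,0.3,0,0,0,1,0,0,0.7,0,0,0,1,0,0,1,0,0,0,1,0,0,1,0,0,0,1])

```text
time: 6.5
eef_pos: [0.4931, -0.0231, 0.1136]
eef_rot: [0.003, -0.056, 0.998, -0.001]
ft_force: [0.9, -0.6, -0.4]
finger_gap: 0.0855
grip_force: 0.0
```

>>> carry_out(rows=[0,0.4,0,0,0,0,1,0,0.8,0,0,0,0,1,0,1,0,0,0,0,1])

```text
time: 6.8
eef_pos: [0.4912, 0.0791, 0.1097]
eef_rot: [-0.0, -0.056, 0.998, 0.0]
ft_force: [-0.4, -0.1, -0.7]
finger_gap: 0.0854
grip_force: 0.0
```

>>> carry_out(rows=[0,0.4,0,0,0,0.0155,1,0,0.8,0,0,0,0.0155,1,0,1,0,0,0,0.0155,1])

```text
time: 7.1
eef_pos: [0.4912, 0.1795, 0.1095]
eef_rot: [-0.0, -0.105, 0.994, 0.0]
ft_force: [0.2, -0.9, 0.1]
finger_gap: 0.0858
grip_force: 0.0
```

>>> carry_out(rows=[0,0.4,0,0,0,0,1,0,0.8,0,0,0,0,1,0,1,0,0,0,0,1])

```text
time: 7.4
eef_pos: [0.4912, 0.2796, 0.1094]
eef_rot: [-0.0, -0.105, 0.994, 0.0]
ft_force: [0.6, -0.7, 0.6]
finger_gap: 0.0852
grip_force: 0.0
```

>>> carry_out(rows=[-0.2,0.4,0,0,0,0,1,-0.38,0.8,0,0,0,0,1,-0.38,0.91,0,0,0,0,1,-0.38,0.91,0,0,0,0,1,-0.38,0.91,0,0,0,0,1,-0.38,0.91,0,0,0,0,1])

```text
time: 8.0
eef_pos: [0.4542, 0.3668, 0.11]
eef_rot: [-0.0, -0.104, 0.995, -0.0]
ft_force: [-0.2, 0.8, 0.3]
finger_gap: 0.0853
grip_force: 0.0
```

```bash
python3 - <<'E'
from holes import *
im=bot.grab_frame("top")[:,:,::-1].copy();cv2.imwrite("pics/t2.png",im);s=bot.observe();print(s["time"],s["eef_pos"],s["eef_rot"])
w=bot.grab_frame("wrist")[:,:,::-1].copy();cv2.imwrite("pics/w2.png",w)
o=np.zeros((600,800,3),np.uint8);o[:300,:780]=cv2.resize(im[160:260,240:500],None,fx=3,fy=3);o[300:,:480]=cv2.resize(w,(480,300));cv2.imwrite("pics/c2.png",o)
E
```

```text
8.05 [0.45426664 0.36686971 0.11015348] [-1.67285854e-04 -1.03708821e-01  9.94607685e-01 -6.97230325e-05]
```

View pics/c2.png

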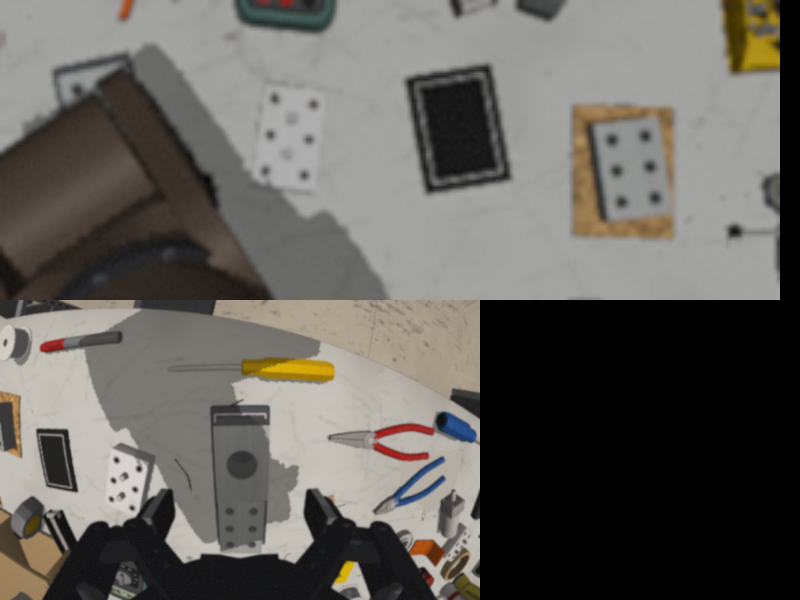

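>>> carry_out(rows=[-0.01,0.01,-0.3,0,0,0,1,-0.01,0.01,-0.6,0,0,0,1,-0.01,0.01,-0.85,0,0,0,1,-0.01,0.01,-0.95,0,0,0,1,-0.01,0.01,-0.95,0,0,0,1,-0.01,0.01,-0.95,0,0,0,-1,-0.01,0.01,-0.95,0,0,0,-1,-0.01,0.01,-0.95,0,0,0,-1,-0.01,0.01,-0.95,0,0,0,-1,-0.01,0.01,-0.95,0,0,0,-1,-0.01,0.01,-0.95,0,0,0,-1,-0.01,0.01,-0.95,0,0,0,-1,-0.01,0.01,-0.95,0,0,0,-1])

```text
time: 9.4
eef_pos: [0.4533, 0.3693, 0.0168]
eef_rot: [0.001, -0.105, 0.995, 0.0]
ft_force: [-0.4, -1.4, 6.1]
finger_gap: 0.0496
grip_force: 63.1
```

```bash
python3 - <<'E'
from h import *
im=cv2.imread("pics/t2.png");g=cv2.cvtColor(im,cv2.COLOR_BGR2GRAY)
m=np.zeros_like(g);m[178:228,370:415]=(g[178:228,370:415]<85)
n,l,s,_=cv2.connectedComponentsWithStats(m);i=1+s[1:,4].argmax()
cs=[];
for k in range(1,n):
    if s[k,4]>20:
        yy,xx=np.where(l==k);print("pad",s[k].tolist(),rect(cast("top",np.c_[xx,yy],.006)))
b=bot.observe();print(b["eef_pos"],b["eef_rot"],b["ft_force"])
E
```

```text
pad [375, 182, 35, 42, 1003] (array([526.2, 106.7]), array([67.7, 92.5]), 8.6)
[0.45326813 0.36931969 0.01677035] [ 9.91315535e-04 -1.04575215e-01  9.94516375e-01  4.70448274e-04] [-0.37290928 -1.38286314  6.1068755 ]
```

>>> carry_out(rows=[0,0,0.2,0,0,0,-1,0,0,0.5,0,0,0,-1,0,0,0.8,0,0,0,-1,0.2,-0.2,0.8,0,0,0,-1,0.4,-0.5,0.8,0,0,0,-1,0.73,-0.8,0.8,0,0,-0.01,-1,0.73,-1,0.8,0,0,-0.01,-1])

```text
time: 10.1
eef_pos: [0.5289, 0.2673, 0.0959]
eef_rot: [0.001, -0.071, 0.997, 0.0]
ft_force: [-0.2, 1.0, -5.3]
finger_gap: 0.0495
grip_force: 64.3
```

>>> carry_out(rows=[0,-0.3,0,0,0,0,-1,0,-0.6,0,0,0,0,-1,0,-0.9,0,0,0,0,-1,0,-1,0,0,0,0,-1])

```text
time: 10.5
eef_pos: [0.5254, 0.1669, 0.0956]
eef_rot: [-0.0, -0.072, 0.997, -0.0]
ft_force: [0.4, 0.7, -5.4]
finger_gap: 0.0492
grip_force: 64.4
```

>>> carry_out(rows=[0,-0.3,0,0,0,0,-1,0,-0.6,0,0,0,0,-1,0,-0.61,-0.2,0,0,0,-1,0,-0.61,-0.4,0,0,0,-1,0,-0.61,-0.6,0,0,0,-1,0,-0.61,-0.7,0,0,0,-1,0,-0.61,-0.7,0,0,0,-1,0,-0.61,-0.7,0,0,0,-1])

```text
time: 11.3
eef_pos: [0.526, 0.1083, 0.0259]
eef_rot: [0.0, -0.073, 0.997, 0.0]
ft_force: [-0.3, 0.3, -5.6]
finger_gap: 0.0495
grip_force: 64.2
```

>>> carry_out(rows=[0,-0.017,-0.06,0,0,0,-1,0,-0.017,-0.1,0,0,0,-1,0,-0.017,-0.118,0,0,0,-1,0,-0.017,-0.118,0,0,0,-1,0,-0.017,-0.118,0,0,0,0,0,-0.017,-0.118,0,0,0,1,0,-0.017,-0.118,0,0,0,1,0,-0.017,-0.118,0,0,0,1,0,-0.017,0.2,0,0,0,1,0,-0.017,0.6,0,0,0,1,0,-0.017,0.8,0,0,0,1])

```text
time: 12.4
eef_pos: [0.5264, 0.1065, 0.1078]
eef_rot: [0.001, -0.073, 0.997, 0.0]
ft_force: [0.2, 0.7, -0.1]
finger_gap: 0.0858
grip_force: 0.0
```

>>> carry_out(rows=[-0.15,-0.4,0,0,0,0,1,-0.34,-0.8,0,0,0,-0.0055,1,-0.34,-1,0,0,0,-0.0055,1,-0.34,-1,0,0,0,-0.0055,1])

```text
time: 12.8
eef_pos: [0.4917, 0.0044, 0.1055]
eef_rot: [0.0, -0.055, 0.999, -0.0]
ft_force: [0.5, 0.5, -0.2]
finger_gap: 0.0853
grip_force: 0.0
```

>>> carry_out(rows=[0,-0.3,0,0,0,0,1,0,-0.3,0,0,0,0,1,0,-0.3,0,0,0,0,1,0,-0.3,0,0,0,0,1])

```text
time: 13.2
eef_pos: [0.4918, -0.0228, 0.1052]
eef_rot: [-0.0, -0.056, 0.998, 0.0]
ft_force: [0.1, 0.2, 1.0]
finger_gap: 0.0856
grip_force: 0.0
```

```bash
python3 - <<'E'
from holes import *
s=bot.observe();w=bot.grab_frame("wrist")[:,:,::-1].copy();cv2.imwrite("pics/w3.png",w)
im=bot.grab_frame("top")[:,:,::-1].copy();cv2.imwrite("pics/t3.png",im)
print(s["time"],s["eef_pos"],s["eef_rot"])
px,q=holes("wrist",w,s,(270,140,390,280),.034);print(px.round().tolist(),q.round(1).tolist())
o=np.zeros((600,800,3),np.uint8);o[:200,:780]=cv2.resize(im[160:260,110:500],None,fx=2,fy=2);o[200:,:640]=w;cv2.imwrite("pics/c3.png",o)
E
```

```text
13.2 [ 0.49178191 -0.02276577  0.10524003] [-6.11972695e-05 -5.62937784e-02  9.98414240e-01  1.08138057e-04]
[[352.0, 142.0], [366.0, 183.0]] [[438.6, -7.1], [466.4, 7.4]]
```

View pics/c3.png

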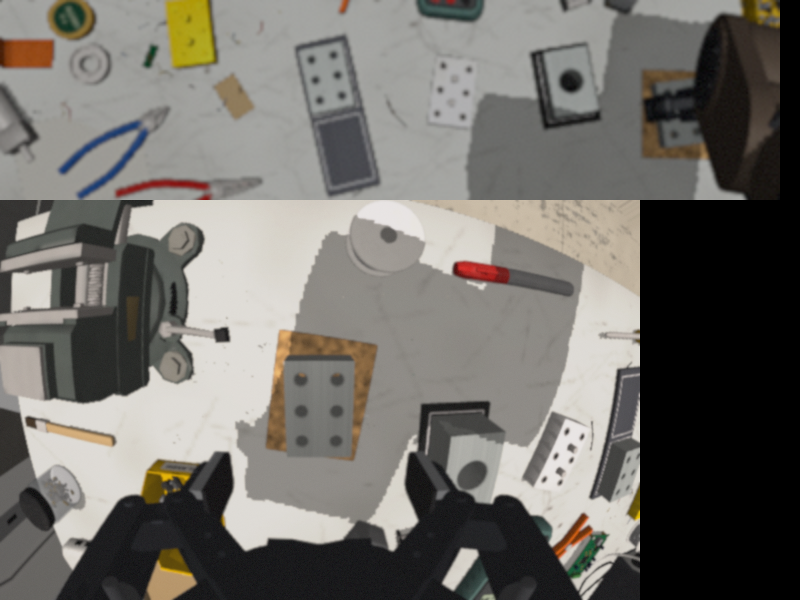

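>>> carry_out(rows=[0,0,-0.3,0,0,0,1,0,0,-0.6,0,0,0,1,0,0,-0.85,0,0,0,1,0,0,-0.955,0,0,0,1,0,0,-0.955,0,0,0,1,0,0,-0.955,0,0,0,-1,0,0,-0.955,0,0,0,-1,0,0,-0.955,0,0,0,-1,0,0,-0.955,0,0,0,-1,0,0,-0.955,0,0,0,-1,0,0,-0.955,0,0,0,-1,0,0,-0.955,0,0,0,-1,0,0,-0.955,0,0,0,-1])

```text
time: 14.6
eef_pos: [0.4922, -0.0237, 0.0112]
eef_rot: [0.001, -0.056, 0.998, -0.0]
ft_force: [-1.3, 1.8, 9.0]
finger_gap: 0.0488
grip_force: 62.3
```

```bash
python3 - <<'E'
from holes import *
im=cv2.imread("pics/t3.png");g=cv2.cvtColor(im,cv2.COLOR_BGR2GRAY)
m=np.zeros_like(g);y0,y1,x0,x1=210,262,260,305
m[y0:y1,x0:x1]=g[y0:y1,x0:x1]<105
n,l,s,_=cv2.connectedComponentsWithStats(m)
for k in range(1,n):
    if s[k,4]>20: yy,xx=np.where(l==k);print("plate",s[k].tolist(),rect(cast("top",np.c_[xx,yy],.008)))
for nm,roi,z,kw in [("low1",(256,178,290,220),.038,dict(k=7,amin=3)),("fix",(322,186,350,226),.025,dict(k=7,amin=2,thr=20)),("tall",(378,180,412,222),.051,dict(k=21,amin=40,amax=400))]:
    px,w=holes("top",im,None,roi,z,**kw);print(nm,len(w),w.mean(0).round(1),w.round().tolist())
E
```

```text
plate [265, 210, 35, 48, 904] (array([455.6, 367.6]), array([ 62.1, 101.1]), 12.6)
low1 6 [535.8 385.8] [[562.0, 378.0], [557.0, 403.0], [538.0, 373.0], [533.0, 399.0], [515.0, 368.0], [510.0, 394.0]]
fix 9 [514.4 238.8] [[549.0, 251.0], [544.0, 221.0], [533.0, 238.0], [521.0, 255.0], [517.0, 225.0], [506.0, 243.0], [494.0, 259.0], [489.0, 229.0], [476.0, 228.0]]
tall 1 [526.4 106.3] [[526.0, 106.0]]
```

>>> carry_out(rows=[0,0,0.2,0,0,0,-1,0,0,0.5,0,0,0,-1,0,0,0.8,0,0,0,-1,0,0.1,0.95,0,0,0,-1,0,0.4,0.95,0,0,0,-1,0,0.7,0.95,0,0,0,-1,0,1,0.95,0,0,0,-1])

```text
time: 15.3
eef_pos: [0.4916, 0.0773, 0.1056]
eef_rot: [0.001, -0.056, 0.998, 0.0]
ft_force: [0.3, -0.2, -2.9]
finger_gap: 0.0485
grip_force: 64.4
```

>>> carry_out(rows=[0,0.35,0,0,0,0,-1,0,0.7,0,0,0,0.008,-1,0,1,0,0,0,0.016,-1])

```text
time: 15.6
eef_pos: [0.4914, 0.178, 0.1054]
eef_rot: [0.0, -0.107, 0.994, 0.0]
ft_force: [0.9, -1.0, -3.1]
finger_gap: 0.0489
grip_force: 64.4
```

>>> carry_out(rows=[0,0.35,0,0,0,0,-1,0,0.7,0,0,0,0,-1,0,1,0,0,0,0,-1])

```text
time: 15.9
eef_pos: [0.4913, 0.278, 0.1054]
eef_rot: [0.0, -0.106, 0.994, 0.0]
ft_force: [0.8, -0.3, -3.5]
finger_gap: 0.0486
grip_force: 64.4
```

>>> carry_out(rows=[-0.2,0.3,0,0,0,0,-1,-0.382,0.6,0,0,0,0,-1,-0.382,0.8,0,0,0,0,-1,-0.382,0.9,0,0,0,0,-1,-0.382,0.9,-0.3,0,0,0,-1,-0.382,0.9,-0.5,0,0,0,-1,-0.382,0.9,-0.5,0,0,0,-1,-0.382,0.9,-0.5,0,0,0,-1])

```text
time: 16.7
eef_pos: [0.4539, 0.366, 0.0553]
eef_rot: [-0.0, -0.106, 0.994, -0.0]
ft_force: [-0.0, 0.6, -3.4]
finger_gap: 0.0489
grip_force: 64.2
```

>>> carry_out(rows=[0,0.01,-0.2,0,0,0,-1,0,0.01,-0.33,0,0,0,-1,0,0.01,-0.38,0,0,0,-1,0,0.01,-0.4,0,0,0,-1,0,0.01,-0.405,0,0,0,-1,0,0.01,-0.405,0,0,0,-1])

```text
time: 17.3
eef_pos: [0.4537, 0.3673, 0.0153]
eef_rot: [0.0, -0.106, 0.994, 0.0]
ft_force: [-2.7, -2.8, 3.9]
finger_gap: 0.0488
grip_force: 65.2
```

>>> carry_out(rows=[0,0,0,0,0,0,0,0,0,0,0,0,0,1,0,0,0,0,0,0,1,0,0,0,0,0,0,1,0,0,0.2,0,0,0,1,0,0,0.6,0,0,0,1,0,0,1,0,0,0,1,0,0,1,0,0,0,1])

```text
time: 18.1
eef_pos: [0.4553, 0.3686, 0.1191]
eef_rot: [0.004, -0.106, 0.994, 0.002]
ft_force: [0.6, -0.0, -0.8]
finger_gap: 0.0854
grip_force: 0.0
```

>>> carry_out(rows=[0.3,-0.4,0,0,0,-0.02,1,0.65,-0.7,0,0,0,-0.04,1,0.65,-1,0,0,0,-0.0567,1,0.65,-1,0,0,0,-0.0567,1])

```text
time: 18.5
eef_pos: [0.5189, 0.2643, 0.1134]
eef_rot: [-0.001, 0.075, 0.997, -0.0]
ft_force: [-0.6, -0.0, -0.0]
finger_gap: 0.0856
grip_force: 0.0
```

>>> carry_out(rows=[0.015,-0.28,0,0,0,0,1,0.015,-0.28,0,0,0,0,1,0.015,-0.28,0,0,0,0,1,0.015,-0.28,0,0,0,0,1])

```text
time: 18.9
eef_pos: [0.5199, 0.2402, 0.1142]
eef_rot: [0.0, 0.071, 0.997, 0.0]
ft_force: [-0.2, 0.2, 0.1]
finger_gap: 0.0855
grip_force: 0.0
```

```bash
python3 - <<'E'
from holes import *
s=bot.observe();w=bot.grab_frame("wrist")[:,:,::-1].copy();cv2.imwrite("pics/w4.png",w)
im=bot.grab_frame("top")[:,:,::-1].copy();cv2.imwrite("pics/t4.png",im)
print(s["time"],s["eef_pos"],s["eef_rot"])
px,q=holes("wrist",w,s,(270,140,370,290),.025,k=11);print(px.round().tolist(),q.round(1).tolist())
for nm,roi in [("low1",(256,178,290,220)),("low2",(268,216,300,250))]:
    px,q=holes("top",im,None,roi,.038,k=7,amin=3);print(nm,len(q),q.mean(0).round(1),q.round().tolist())
o=np.zeros((600,800,3),np.uint8);o[:200,:780]=cv2.resize(im[160:260,110:500],None,fx=2,fy=2);o[200:,:640]=w;cv2.imwrite("pics/c4.png",o)
E
```

```text
18.9 [0.5199003  0.24023266 0.11415523] [1.19555974e-05 7.12313222e-02 9.97459817e-01 1.07939162e-04]
[[300.0, 170.0], [339.0, 170.0], [339.0, 205.0], [319.0, 220.0], [301.0, 237.0], [338.0, 237.0]] [[490.7, 228.4], [495.1, 258.3], [522.7, 254.1], [533.8, 237.3], [546.2, 220.3], [550.6, 250.2]]
low1 6 [535.8 385.8] [[562.0, 378.0], [557.0, 403.0], [538.0, 373.0], [533.0, 399.0], [515.0, 368.0], [510.0, 394.0]]
low2 6 [451.7 366.7] [[478.0, 359.0], [472.0, 384.0], [454.0, 354.0], [449.0, 379.0], [431.0, 349.0], [426.0, 374.0]]
```

View pics/c4.png

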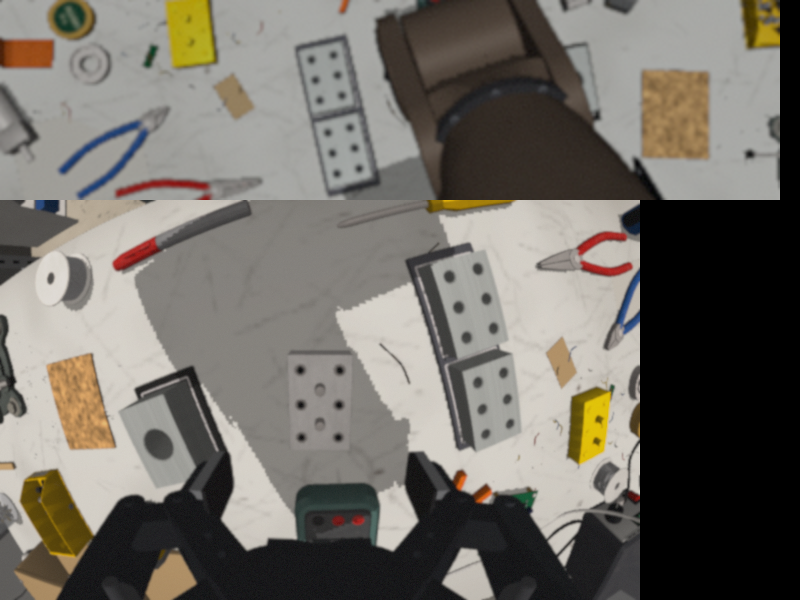

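>>> carry_out(rows=[0.008,-0.01,-0.3,0,0,0,1,0.008,-0.01,-0.6,0,0,0,1,0.008,-0.01,-0.8,0,0,0,1,0.008,-0.01,-0.8,0,0,0,1])

```text
time: 19.4
eef_pos: [0.5196, 0.2385, 0.032]
eef_rot: [-0.002, 0.071, 0.997, -0.001]
ft_force: [-0.8, -0.4, 0.7]
finger_gap: 0.0858
grip_force: 0.0
```

>>> carry_out(rows=[0,0,-0.15,0,0,0,1,0,0,-0.25,0,0,0,1,0,0,-0.3,0,0,0,1,0,0,-0.3,0,0,0,1,0,0,-0.3,0,0,0,-1,0,0,-0.3,0,0,0,-1,0,0,-0.3,0,0,0,-1,0,0,-0.3,0,0,0,-1,0,0,-0.3,0,0,0,-1,0,0,-0.3,0,0,0,-1,0,0,-0.3,0,0,0,-1,0,0,-0.3,0,0,0,-1])

```text
time: 20.6
eef_pos: [0.5212, 0.2386, 0.0053]
eef_rot: [0.001, 0.072, 0.997, 0.0]
ft_force: [-1.2, 0.9, 6.9]
finger_gap: 0.0485
grip_force: 63.0
```

>>> carry_out(rows=[0,0,0.2,0,0,0,-1,0,0,0.5,0,0,0,-1,0,0,0.8,0,0,0,-1,-0.05,0.2,0.9,0,0,0.01,-1,-0.15,0.5,0.9,0,0,0.03,-1,-0.26,0.8,0.9,0,0,0.05,-1,-0.26,1,0.9,0,0,0.0567,-1,-0.26,1,0.9,0,0,0.0567,-1])

```text
time: 21.4
eef_pos: [0.4942, 0.3404, 0.0944]
eef_rot: [0.0, -0.108, 0.994, 0.0]
ft_force: [0.5, -1.2, -2.2]
finger_gap: 0.0486
grip_force: 63.8
```

>>> carry_out(rows=[0,0.2,0,0,0,0,-1,0,0.378,0,0,0,0,-1,0,0.378,-0.2,0,0,0,-1,0,0.378,-0.35,0,0,0,-1,0,0.378,-0.4,0,0,0,-1,0,0.378,-0.4,0,0,0,-1,0,0.378,-0.4,0,0,0,-1])

```text
time: 22.1
eef_pos: [0.4951, 0.3761, 0.0546]
eef_rot: [0.0, -0.106, 0.994, 0.0]
ft_force: [0.1, -0.2, -3.4]
finger_gap: 0.049
grip_force: 63.7
```

>>> carry_out(rows=[0,0,-0.06,0,0,0,-1,0,0,-0.09,0,0,0,-1,0,0,-0.105,0,0,0,-1,0,0,-0.115,0,0,0,-1,0,0,-0.115,0,0,0,-1,0,0,-0.115,0,0,0,-1])

```text
time: 22.7
eef_pos: [0.4948, 0.3761, 0.0433]
eef_rot: [0.0, -0.106, 0.994, 0.0]
ft_force: [-3.3, -2.8, 5.3]
finger_gap: 0.0487
grip_force: 64.8
```

Contact with the low blocks; release and retreat, then look.

>>> carry_out(rows=[0,0,0,0,0,0,0,0,0,0,0,0,0,1,0,0,0,0,0,0,1,0,0,0,0,0,0,1,0,0,0.2,0,0,0,1,0,0,0.6,0,0,0,1,0,0,1,0,0,0,1,0,0,1,0,0,0,1])

```text
time: 23.5
eef_pos: [0.4966, 0.3774, 0.1479]
eef_rot: [0.004, -0.106, 0.994, 0.002]
ft_force: [0.5, 0.5, -0.4]
finger_gap: 0.085
grip_force: 0.0
```

>>> carry_out(rows=[0,-0.4,0,0,0,0,1,-0.1,-0.7,0.3,0,0,0,1,-0.1,-1,0.6,0,0,0,1,-0.1,-1,0.6,0,0,0,1,-0.1,-1,0.6,0,0,0,1])

```text
time: 24.0
eef_pos: [0.4851, 0.2759, 0.203]
eef_rot: [0.001, -0.105, 0.994, 0.0]
ft_force: [0.2, -0.1, -0.4]
finger_gap: 0.0852
grip_force: 0.0
```

```bash
python3 - <<'E'
from holes import *
s=bot.observe();w=bot.grab_frame("wrist")[:,:,::-1].copy();cv2.imwrite("pics/w5.png",w)
im=bot.grab_frame("top")[:,:,::-1].copy();sc=bot.grab_frame("scene")[:,:,::-1].copy()
print(s["time"],s["eef_pos"])
px,q=holes("top",im,None,(264,190,294,238),.063,k=7,amin=2,thr=20);print(q.mean(0).round(1),q.round().tolist())
o=np.zeros((600,800,3),np.uint8);o[:200,:780]=cv2.resize(im[160:260,110:500],None,fx=2,fy=2);o[200:,:480]=cv2.resize(w,(480,400),interpolation=cv2.INTER_AREA);o[200:600,490:790]=cv2.resize(sc[140:240,240:315],None,fx=4,fy=4);cv2.imwrite("pics/c5.png",o)
E
```

```text
24.0 [0.48509082 0.27590852 0.20301361]
[499.9 391.7] [[531.0, 397.0], [517.0, 396.0], [489.0, 390.0], [462.0, 384.0]]
```

View pics/c5.png

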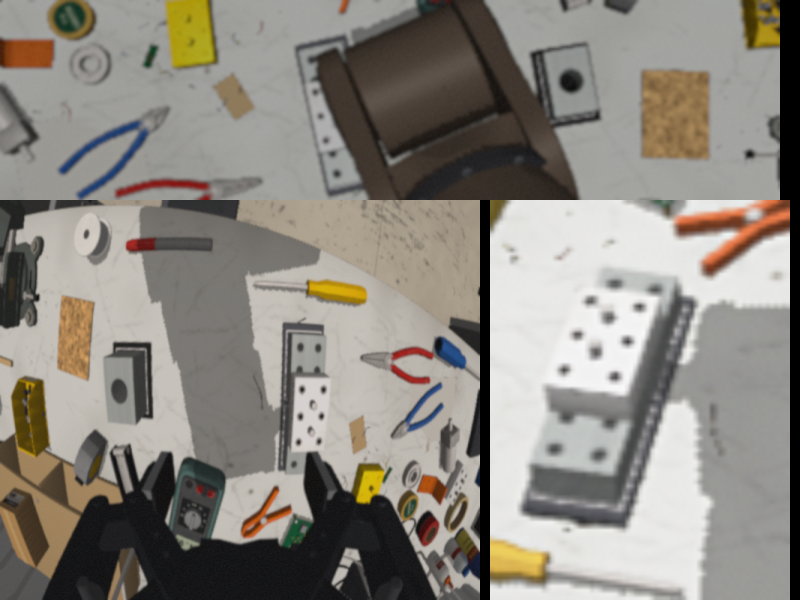

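```bash
python3 - <<'E'
from holes import *
s=bot.observe();w=cv2.imread("pics/w5.png")
px,q=holes("wrist",w,s,(388,172,440,256),.063,k=9,amin=3,thr=20);print(px.round().tolist(),q.round().tolist())
px,q=holes("wrist",w,s,(138,150,192,224),.051,k=31,amin=60,amax=600,thr=25);print("tall",q.round().tolist())
E
```

```text
[[402.0, 189.0], [431.0, 189.0], [416.0, 203.0], [428.0, 216.0], [400.0, 216.0], [413.0, 230.0], [425.0, 241.0], [398.0, 242.0]] [[469.0, 354.0], [462.0, 383.0], [480.0, 372.0], [489.0, 389.0], [496.0, 360.0], [507.0, 378.0], [517.0, 395.0], [523.0, 366.0]]
tall [[526.0, 107.0]]
```

```bash
python3 -c "
from plant import bot
print(bot.job_done())"
```

```text
the job is handed in; nothing more can be done
None
```

The job is handed in after about 24 s of the 109 s: both low blocks are in the plate places, the tall block is on the store pad and the fixture block lies dowels up across the joint. By my camera measurements the position errors are about 4 mm or less, inside the tolerances; the hand-in returned no verdict.

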